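# Clip the round pendants onto the curing board

### The job

Take the two round pendants, each standing on its small sprung clip, out of the compartment tray and clip them upright over the top edge of the curing board, one at each of the two places marked by a white card, pressed fully home. Leave the square and bar pendants, those already on the board and everything else as they are, without knocking anything over.

Things in the scene. Friction and masses are not known exactly. Their poses are not given: they have to be found in the camera images.
- tray: Fixed green tray, 198 x 198 mm, 52 mm high, with a light-grey insert of 3 x 3 compartments (pitch 58 mm along its x and y, floor 22 mm high, thin dividers up to 45 mm, green rim up to 52 mm). It stands on the table left or right of the robot. Origin: centre of the underside.
- board: Fixed curing board, on the other side: foot 74 x 260 mm, 16 mm high, and an upright steel plate 4 mm thick (x), 250 mm long (y), with a rounded top edge 70 mm above the table. Origin: centre of the underside, under the plate; the plate runs along y. Five clip places at y = -96, -48, 0, 48, 96 mm, three of them taken. A clip fully home has its origin 24 mm below the edge.
- round1: ROUND silvery metal pendant, a disc 30 mm across, standing on a sprung clip, jaws down, in a tray compartment; loose, about 60 g, 65 mm high. Origin: centre of the jaws' underside; z up, x = normal of the flat faces (across the jaws), y = along the jaws. The clip is 13 x 22 mm, heights 0 to 32; the disc above is 9 mm thick (x), centred at height 50: pinch it by its flat faces.
- round1_jaw (a joint): One of the clip's two equal sprung jaws, the one at +x (the other at -x mirrors it); hinge along y at height 26 mm; 0 rad = shut (gap 1 mm), about 0.09 when on the 4 mm plate. The mouth is 10 mm wide at the bottom. Pressed straight down, y along the plate, within 2.5 mm of centre, with 5 to 15 N, it springs over the edge and holds; either face may look to the robot.
- round2: The second round pendant, same as round1 in every way, in another compartment. Origin: centre of the jaws' underside; z up, x = normal of the flat faces (across the jaws), y = along the jaws.
- round2_jaw (a joint): Sprung +x jaw of the second round pendant's clip, the same as round1_jaw.
- card1: Small plain white card tent, 26 mm wide and 26 mm high, fixed on the board's foot beside the plate (on the board's +x side, the side away from the robot), marking a free place. Origin: the marked point itself, on the middle of the plate's top edge, 70 mm above the table; y along the plate, x across it.
- card2: Small plain white card tent, 26 mm wide and 26 mm high, fixed on the board's foot beside the plate (on the board's +x side, the side away from the robot), marking a free place. Origin: the marked point itself, on the middle of the plate's top edge, 70 mm above the table; y along the plate, x across it.
- square1: Not wanted: a clip of the same shape and layout as round1, but with a square pendant, 28 x 28 mm. Stands in a tray compartment; leave it standing there.
- square2: Not wanted: a clip of the same shape and layout as round1, but with a square pendant, 28 x 28 mm. Stands in a tray compartment; leave it standing there.
- bar1: Not wanted: a clip of the same shape and layout as round1, but with a narrow upright bar pendant, 13 mm wide and 32 mm high. Stands in a tray compartment; leave it standing there.
- bar2: Not wanted: a clip of the same shape and layout as round1, but with a narrow upright bar pendant, 13 mm wide and 32 mm high. Stands in a tray compartment; leave it standing there.
- hung1: Pendant (square, 28 mm) on the same clip, already clipped on the board's edge, its pendant reaching 111 mm above the table. Origin: underside of its jaws, 24 mm below the top edge. Leave it alone.
- hung2: Pendant (bar, 13 mm wide) on the same clip, already clipped on the board's edge, its pendant reaching 111 mm above the table. Origin: underside of its jaws, 24 mm below the top edge. Leave it alone.
- hung3: Pendant (square, 28 mm) on the same clip, already clipped on the board's edge, its pendant reaching 111 mm above the table. Origin: underside of its jaws, 24 mm below the top edge. Leave it alone.
- jar: Small glass jar, 26 mm wide, 42 mm high, in a tray compartment; leave it. Origin: centre of the underside.
- collar: Brass bush, 32 mm across, 22 mm high, stuck in a tray compartment. Origin: centre of the underside.
- loupe: Fixed magnifier stand between tray and board: round foot 68 mm wide, 12 mm post, lens 72 mm wide at 185 to 195 mm height, its centre 62 mm from the post along the stand's x; top at 200 mm. Origin: centre of the foot's underside. Go round it or over it.
- setter: Bystander: setting tool like a screwdriver, 130 mm long, red handle 16 mm thick, lying loose on the table between robot and magnifier. Origin: under its middle; it lies along x.
- oil: Bystander: bottle, 44 mm wide and 90 mm high, standing fast on the table's far side. Origin: centre of the underside.
- wax: Bystander: block of wax, 60 x 40 x 20 mm, stuck on the table's far side. Origin: centre of the underside.
Not all that is in view belongs to the job. Leave any green look-alike of the round1 alone. Leave any blue look-alike of the round2 alone.

How it is judged:
At the end, for the whole second after the job is handed in: Both round pendants are clipped on the plate's edge, one at each card: within 14 mm of the marked point along the edge and 5 mm across it, jaws reaching at least 20 mm below the edge (24 mm is home), upright within about 9 degrees, at rest (((x of round1 in the frame of card1 between -0.005 and 0.005 m and y of round1 in the frame of card1 between -0.014 and 0.014 m and z of round1 in the frame of card1 between -0.028 and -0.02 m and x of round2 in the frame of card2 between -0.005 and 0.005 m and y of round2 in the frame of card2 between -0.014 and 0.014 m and z of round2 in the frame of card2 between -0.028 and -0.02 m) or (x of round1 in the frame of card2 between -0.005 and 0.005 m and y of round1 in the frame of card2 between -0.014 and 0.014 m and z of round1 in the frame of card2 between -0.028 and -0.02 m and x of round2 in the frame of card1 between -0.005 and 0.005 m and y of round2 in the frame of card1 between -0.014 and 0.014 m and z of round2 in the frame of card1 between -0.028 and -0.02 m)) and angle between each of round1, round2's own z axis and vertical below 0.15 rad and linear speed of each of round1, round2 below 0.02 m/s); the robot touches nothing.
It fails at once if an unwanted pendant or the jar in the tray is knocked over or shifted by more than 25 mm (distance of any of square1, square2, bar1, bar2, jar from where it was at the start of the episode above 0.025 m or angle between any of square1, square2, bar1, bar2, jar's own z axis and vertical above 0.6 rad).
It fails at once if a pendant already on the board is shifted by more than 8 mm or tipped (distance of any of hung1, hung2, hung3 from where it was at the start of the episode above 0.008 m or angle between any of hung1, hung2, hung3's own z axis and vertical above 0.25 rad).
It fails at once if the setting tool is shifted by more than 40 mm (distance of setter from where it was at the start of the episode above 0.04 m).
It also fails if it takes over 51 s, if anything falls off the work surface, if the arm or the gripper's body presses on something with over 40 N, if the wrist force passes 120 N, or if a joint passes its speed limit or range.

### The arm

A 7-joint arm with a two-finger parallel gripper is mounted at the origin on the work surface. World frame = base frame: x ahead of the robot, y to its left, z up, the work surface at z = 0. Lengths are in m, angles in rad, forces in N, time in s.
With the tool pointing down it reaches from about 0.425 to 1.025 m from the base axis. Payload 3.6 kg.
Tool frame: the origin (TCP) lies on the centre line of the jaws, within the pads' length; the fingertips stand 22 mm ahead of it and the grasp point (between the pads) lies 3 mm ahead of it; z points along the fingers, y is the line along which they close (so a half turn about z gives the same grasp; the last joint's range is limited). The gripper opens to 85 mm and grips with 20 to 120 N. Pads are 22 mm wide; open, the fingers measure 114 mm over their backs; the gripper's body (76 mm by 85 mm) begins 54 mm behind the grasp point. The pads swing forward as they close: fully open they stand 13 mm farther back than shut.
Start: joints at [-1.296, 0.591, 0.048, 1.609, -0.033, 0.943, -0.034], TCP at [0.261, 0.677, 0.253] pointing down, gripper open.
Joint ranges: [-2.69, 2.69], [-0.47, 2.24], [-1.27, 1.36], [0.19, 2.51], [-1.53, 4.68], [0.08, 2.07], [-3.09, 3.09]. Speed limits (rad/s): [2.57, 2.57, 3.14, 3.14, 3.14, 3.14, 3.14].

### API

Orientations are given as a unit quaternion [x, y, z, w].
In Python, from station import readout, vision, manip gives the robot as it stands. The module is installed in compiled form; this text tells all that it offers.
- The arm moves only by the tool step_arm, never from a script. Its argument "targets" is a list of rows, each a list of 6 numbers: the shift along the tool's x, y, z normalised to -1 to 1, where 1 is 100 cm, then the turn, a rotation vector about the tool's x, y, z normalised to -1 to 1, where 1 is pi rad. A call has 1 to 10 rows; each row is the pose to reach, as a shift and turn from the pose commanded when the call began, along the tool's axes at that moment, turning the shorter way round; what a row does not reach only later rows make up. A row lasts 1/12 s, in which the tool goes at most 41.7 mm and 7.16 degrees, less where a joint would pass 70% of its speed; a pose out of reach is approached as far as the arm can. A call with a number of a shift or a turn outside -1 to 1 is refused whole. A call with a gripper value outside its range is refused whole. "fingers" is the closure, from 0 (fully open) to 1 (shut), set as the call begins (left out, the last holds). The fingers move at their own pace and stop on an object; "newtons" is the grip in N (left out, the last holds). Time passes only in rows, so rows that repeat a pose let the fingers close. It gives the time, the measured TCP pose, the force, the opening and the grip force at its end, in the units of the state.
- readout.get_obs(): the state, without advancing time (a new reading comes with each control period).
- vision.read_camera(name): name is "side" or "top"; returns (picture, depth): 400x640x3 uint8, red, green, blue; 400x640 float32, m along the optical axis (not along the pixel's ray), 0 where there is no reading.
- vision.calibration(name): a dict with "fovy" (degrees; the focal length in pixels is half the picture's height over the tangent of half this angle, whatever the lens; pixels are square), "cx", "cy" (the principal point, pixels), "R" (3x3) and "t" (3): a world point X has camera coordinates R X + t. Camera axes: x right, y down, z forward; pixel columns grow to the right and rows downward; lengths in m; the calibration is good to about 2 mm. A picture is of the moment at which its call begins. calibration takes no time and is no camera call.
- manip.hand_in(): hands the job in; it is judged then, once.
The state is a dict: "time_s": time; "joint_pos": joint angles; "joint_velocities": joint speeds; "tau": joint torques, N m; "position": TCP position; "tool_rot": TCP orientation; "force": force on the tool from outside, world axes, zero at the start; "ft_torque": the same for the moment, N m; "grip_width": opening from 0.0 (shut) to 1.0 (fully open); "gripper_force": force on a finger pad.
Only numpy, scipy, OpenCV 4.12 (cv2) and the standard library are available. Lean on these libraries where they do the work, as an engineer would, in place of code of your own. Each camera call takes 0.05 s, during which the arm holds its last target. There are 200 camera calls.

## Working session

There is one attempt and no reset: what is moved stays moved. The work goes in short steps, Python scripts to look and compute and a tool call to move; the robot and the scene stay as the last step left them, time stands still between calls to the robot, and variables do not carry over. Pictures are saved under pics/ and viewed, at most 10 in all, crops included, and the job is handed in when it is done.

Besides the shell and the picture viewer there is one more tool, called after "Request:" by a JSON object that holds its "fn" and its "kwargs". step_arm: Moves the arm, as the interface text tells. Its arguments: {"type":"object","properties":{"targets":{"type":"array","items":{"type":"array","items":{"type":"number","minimum":-1,"maximum":1}}},"fingers":{"type":"number"},"newtons":{"type":"number"}},"required":["targets"]}

```bash
mkdir -p pics
cat > h.py <<'E'
import numpy as np,cv2
from station import readout,vision,manip
def cal(n):
    c=vision.calibration(n);f=200/np.tan(np.radians(c['fovy'])/2)
    return f,c['cx'],c['cy'],np.array(c['R']),np.array(c['t'])
def ray(n,u,v):
    f,cx,cy,R,t=cal(n);return -R.T@t, R.T@np.array([(u-cx)/f,(v-cy)/f,1])
def onz(n,u,v,z):
    o,d=ray(n,u,v);return o+d*(z-o[2])/d[2]
def cloud(n,D):
    f,cx,cy,R,t=cal(n);v,u=np.mgrid[:400,:640]
    P=np.stack([(u-cx)/f*D,(v-cy)/f*D,D],-1);return (P-t)@R
def tri(a,b):
    (o1,d1),(o2,d2)=ray('top',*a),ray('side',*b)
    s=np.linalg.lstsq(np.stack([d1,-d2],1),o2-o1,rcond=None)[0]
    p,q=o1+s[0]*d1,o2+s[1]*d2;return (p+q)/2,np.linalg.norm(p-q)
def proj(n,X):
    f,cx,cy,R,t=cal(n);c=R@np.array(X)+t;return c[0]/c[2]*f+cx,c[1]/c[2]*f+cy
E
python3 - <<'E'
from h import *
print(readout.get_obs())
for n in('top','side'):
    p,d=vision.read_camera(n);np.savez(n,p=p,d=d);cv2.imwrite(f'pics/{n}0.png',p[...,::-1])
    print(n,cal(n),'campos',-cal(n)[3].T@cal(n)[4],(d==0).mean())
E
```

```text
{'time_s': 0.0, 'joint_pos': array([-1.29650466,  0.59209663,  0.04827756,  1.6098259 , -0.03329276,
        0.94274065, -0.03370519]), 'joint_velocities': array([ 1.41881704e-03,  1.81526768e-03, -4.26510492e-05,  2.55434152e-04,
       -3.74524281e-04,  2.44045802e-03,  7.45982080e-04]), 'tau': array([-7.13195459e-04, -5.48694670e+01,  1.54680490e+00, -1.98124087e+01,
        9.40728845e-03,  8.69234005e-03,  7.48001895e-06]), 'position': array([0.26037402, 0.67578592, 0.25215522]), 'tool_rot': array([ 1.82812793e-01,  9.83147089e-01, -1.12345857e-03, -1.48122167e-04]), 'force': array([-0.39618501,  0.13460877,  0.35855876]), 'ft_torque': array([-0.02032888,  0.00128487,  0.01581396]), 'gripper_force': 0.0, 'grip_width': 0.9995942923025896}
top (np.float64(455.55172228875864), 323.51273974244873, 199.4649678761973, array([[-0.02334634, -0.99972102,  0.00358322],
       [-0.99408761,  0.02283431, -0.10615279],
       [ 0.10604136, -0.00604031, -0.99434337]]), array([0.00769774, 0.54262962, 1.04725295])) campos [0.42854897 0.00163075 1.0989031 ] 0.00384765625
side (np.float64(424.9634417082815), 316.832795724932, 195.7904220984823, array([[ 0.9981194 , -0.05714299,  0.022189  ],
       [-0.02263455, -0.6799516 , -0.73290757],
       [ 0.05696797,  0.73102702, -0.67996628]]), array([-0.53548586,  0.06605674,  1.01763495])) campos [ 0.47800139 -0.72960252  0.75225284] 0.00391015625
```

View pics/top0.png

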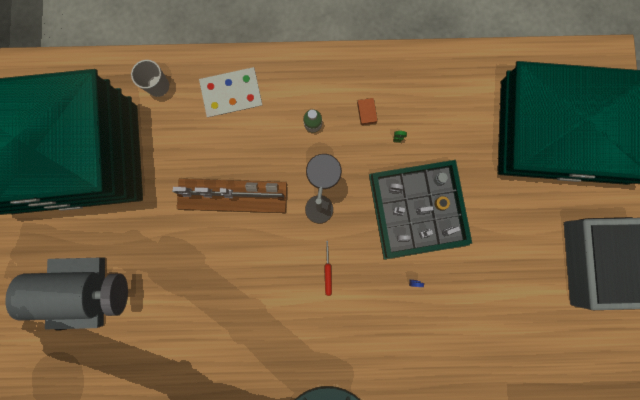

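View pics/side0.png

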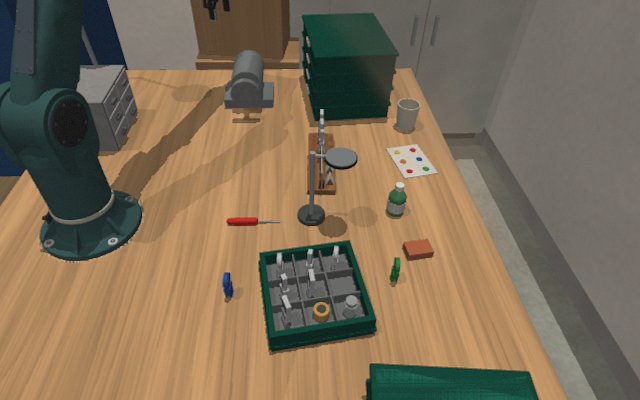

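Top view: tray around (420,208), board around (232,196) with cards at about (250,188) and (270,188), and the loupe at (322,185). The side view shows the tray near (315,293). I'll enlarge the tray and board.

Run:
```python
from h import *
t=np.load('top.npz');s=np.load('side.npz')
r=lambda im,k:cv2.resize(im,None,fx=k,fy=k,interpolation=cv2.INTER_CUBIC)
a=r(t['p'][155:262,365:475],3.6);b=r(s['p'][235:350,255:378],3.2)
c=r(t['p'][170:220,170:295],3.2);d=r(s['p'][100:200,295:365],2.1)
W=np.zeros((600,800,3),np.uint8)
def put(i,y,x):
    h,w=min(i.shape[0],600-y),min(i.shape[1],800-x);W[y:y+h,x:x+w]=i[:h,:w]
put(a,0,0);put(b,0,400);put(c,390,0);put(d,385,410)
cv2.imwrite('pics/z.png',W[...,::-1])
C=cloud('top',t['d']);S=cloud('side',s['d'])
# tall stuff above plate and tray edges
def rep(P,m,nm):
    q=P[m];print(nm,len(q),q.mean(0).round(4),q.min(0).round(4),q.max(0).round(4))
hsv=cv2.cvtColor(t['p'],cv2.COLOR_RGB2HSV)
g=(C[...,2]>.047)&(C[...,2]<.057);g[:,:360]=0;g[:,480:]=0;g[:150]=0;g[270:]=0
n,l,st,ce=cv2.connectedComponentsWithStats(g.astype(np.uint8));i=1+st[1:,4].argmax()
pts=C[...,:2][l==i].astype(np.float32);print('tray rim',cv2.minAreaRect(pts))
b=(C[...,2]>.008)&(C[...,2]<.022)&(C[...,1]>.05)&(C[...,1]<.4)&(C[...,0]>.35)&(C[...,0]<.5)
n,l,st,ce=cv2.connectedComponentsWithStats(b.astype(np.uint8))
print('board foot',cv2.minAreaRect(C[...,:2][l>0].astype(np.float32)))
# high points in board
h=(C[...,2]>.06)&(C[...,1]>.07)&(C[...,1]<.36)&(C[...,0]>.35)&(C[...,0]<.55);h[:,:150]=0;h[:,300:]=0
print(cv2.fitLine(C[...,:2][h].astype(np.float32),cv2.DIST_HUBER,0,.01,.01).ravel(),C[h].min(0),C[h].max(0))
```

```text
tray rim ((0.5160183310508728, -0.23096495866775513), (0.19809220731258392, 0.20026032626628876), 8.033019065856934)
board foot ((0.4633764326572418, 0.2969018220901489), (0.1444343626499176, 0.040167901664972305), 55.899288177490234)Traceback (most recent call last):
  File "<stdin>", line 24, in <module>
cv2.error: OpenCV(4.12.0) /io/opencv/modules/imgproc/src/linefit.cpp:50: error: (-215:Assertion failed) count > 0 in function 'fitLine2D_wods'
```

View pics/z.png

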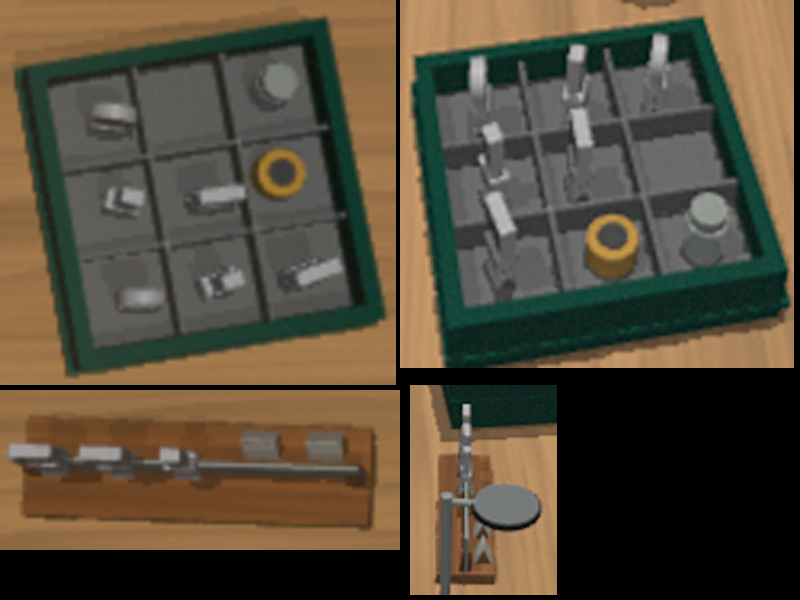

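Crop: the round-topped pendants are at tray crop (110,112), top px ≈(396,186), and (135,298), px ≈(403,238). The free places are the two right-hand ones, with cards at px ≈(252,188) and (272,188). Next come the metric measurements from both views.

Run:
```python
from h import *
t=np.load('top.npz');s=np.load('side.npz')
C=cloud('top',t['d']);S=cloud('side',s['d'])
def rect(p):
    (c,w,a)=cv2.minAreaRect((p[:,:2]*1000).astype(np.float32))
    if w[0]<w[1]: w=w[::-1];a-=90
    return np.round(c,1),np.round(w,1),round((a+180)%180,1)
for nm,P,im in(('top',C,t['p']),('side',S,s['p'])):
    print('==',nm)
    x,y,z=P[...,0],P[...,1],P[...,2]
    T=(z>.060)&(z<.1)&(abs(x-.516)<.12)&(abs(y+.231)<.12)
    B=(z>.085)&(z<.125)&(x>.45)&(x<.65)&(y>.06)&(y<.4)
    for k,M in(('T',T),('B',B)):
        n,l,st,ce=cv2.connectedComponentsWithStats(M.astype(np.uint8))
        for i in range(1,n):
            if st[i,4]<8: continue
            p=P[l==i];zt=np.percentile(p[:,2],90);q=p[p[:,2]>zt-.006]
            print(k,ce[i].round(1),st[i,4],(p.mean(0)*1000).round(1),'ztop',round(zt*1000,1),rect(p),rect(q))
    B=(z>.062)&(z<.078)&(x>.45)&(x<.65)&(y>.04)&(y<.4)
    L=cv2.fitLine((P[B][:,:2]*1000).astype(np.float32),cv2.DIST_HUBER,0,.1,.01).ravel();print('plate',B.sum(),L,np.degrees(np.arctan2(L[1],L[0])),(P[B].min(0)*1e3).round(1),(P[B].max(0)*1e3).round(1))
    F=(z>.010)&(z<.022)&(x>.45)&(x<.65)&(y>.04)&(y<.4);n,l,st,ce=cv2.connectedComponentsWithStats(F.astype(np.uint8))
    hv=cv2.cvtColor(im,cv2.COLOR_RGB2HSV);F=F&(hv[...,1]>90);print('foot',rect(P[F]))
    K=(z>.022)&(z<.05)&(x>.45)&(x<.65)&(y>.04)&(y<.4)&(hv[...,1]<70);n,l,st,ce=cv2.connectedComponentsWithStats(K.astype(np.uint8))
    for i in range(1,n):
        if st[i,4]>8: print('K',ce[i].round(1),st[i,4],(P[l==i].mean(0)*1000).round(1),rect(P[l==i]))
    Lm=(z>.15)&(z<.25)&(abs(y)<.12)&(x>.4)&(x<.7);print('loupe',(P[Lm].min(0)*1e3).round(),(P[Lm].max(0)*1e3).round(),Lm.sum())
```

```text
== top
T [442.2 177.1] 72 [ 584.4 -278.7   64.4] ztop 66.4 (array([ 584.7, -279.2]), array([21.7, 19.3]), 89.6) (array([ 584.7, -279.2]), array([21.7, 19.3]), 89.6)
T [396.  186.5] 71 [ 562.8 -168.7   81.4] ztop 87.4 (array([ 563.5, -169.3]), array([27.6,  9.5]), 81.8) (array([ 563.4, -169.5]), array([25. ,  9.1]), 86.1)
T [400.4 209.8] 40 [ 509.8 -176.2   83.1] ztop 89.8 (array([ 510., -177.]), array([13.3,  9.3]), 71.8) (array([ 510. , -177.2]), array([12.9,  9. ]), 71.8)
T [425.1 209. ] 68 [ 510.2 -231.3   83.8] ztop 88.6 (array([ 510.6, -232.9]), array([28.8,  9.2]), 96.8) (array([ 510.6, -232.9]), array([28.8,  9.2]), 96.8)
T [451.5 230.2] 73 [ 461.4 -288.2   83. ] ztop 88.7 (array([ 461.7, -290.5]), array([28.8,  9.6]), 110.0) (array([ 461.8, -290.5]), array([28.7,  9.5]), 110.4)
T [427.7 232.6] 40 [ 457.2 -234.6   83.3] ztop 90.1 (array([ 457.7, -236.1]), array([13.3,  8.8]), 112.7) (array([ 457.8, -236.4]), array([12.9,  8.6]), 113.9)
T [404.1 237.5] 53 [ 447.6 -181.6   84.1] ztop 87.8 (array([ 447.7, -183.9]), array([30. ,  6.9]), 88.3) (array([ 447.6, -183.6]), array([23. ,
[... 2198 characters left out ...]
4) (array([ 582.8, -280.4]), array([21.3, 20.8]), 84.4)
B [321.2 124.9] 105 [560.4 250.3 105.5] ztop 112.2 (array([562.2, 265.2]), array([120.6,   8.6]), 86.4) (array([562.1, 265.5]), array([120. ,   8.4]), 86.4)
plate 76 [5.7500057e-02 9.9834549e-01 5.5735010e+02 2.0024831e+02] 86.70367 [550.7  88.9  62.1] [571.2 322.5  78. ]
foot (array([558.4, 212.7]), array([261.2,  73.9]), 86.9)
K [327.7 167.2] 18 [574.2 159.4  29.9] (array([576.8, 161.6]), array([22.1, 13.6]), 85.7)
K [329.  177.2] 45 [574.2 115.2  31.9] (array([574.8, 117. ]), array([27.8, 16. ]), 85.3)
K [321.5 182.7] 15 [552.9  91.5  33.9] (array([553. ,  92.3]), array([10.5,  3.3]), 87.9)
loupe [515. -42. 150.] [618.  29. 200.] 758
```

Add to h.py:
```python
from scipy.spatial.transform import Rotation as Rt
def go(x,y,z,deg):
    "row to bring TCP to x,y,z, tool down, tool y at deg from world x"
    o=readout.get_obs();R=Rt.from_quat(o['tool_rot']);a=np.radians(deg)
    Y=np.array([np.cos(a),np.sin(a),0]);Z=np.array([0,0,-1.])
    G=Rt.from_matrix(np.stack([np.cross(Y,Z),Y,Z],1))
    d=R.inv().apply(np.array([x,y,z])-o['position']);w=(R.inv()*G).as_rotvec()/np.pi
    print('row',np.r_[d,w].round(4).tolist(),'t',round(o['time_s'],2),'pos',o['position'].round(4),'F',o['force'].round(1),'w',round(o['grip_width'],3),'gf',round(o['gripper_force'],1),'q7',o['joint_pos'][[0,6]].round(2))
```

```text
(no output)
```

Request:
{"fn": "step_arm", "kwargs": {"targets": [[-0.587, -0.681, -0.048, 0, 0, 0.422], [-0.587, -0.681, -0.048, 0, 0, 0.422], [-0.587, -0.681, -0.048, 0, 0, 0.422], [-0.587, -0.681, -0.048, 0, 0, 0.422], [-0.587, -0.681, -0.048, 0, 0, 0.422], [-0.587, -0.681, -0.048, 0, 0, 0.422], [-0.587, -0.681, -0.048, 0, 0, 0.422], [-0.587, -0.681, -0.048, 0, 0, 0.422], [-0.587, -0.681, -0.048, 0, 0, 0.422], [-0.587, -0.681, -0.048, 0, 0, 0.422]], "fingers": 0.6, "newtons": 60}}

```text
time_s: 0.93
position: [0.4008, 0.2826, 0.2755]
tool_rot: [0.726, 0.688, -0.0, -0.0]
force: [1.1, 0.4, 0.9]
grip_width: 0.402
gripper_force: 0.0
```

```bash
python3 -c "
from h import *
go(.5628,-.1706,.30,-7)"
```

```text
row [-0.4441, 0.1857, -0.0245, -0.0001, 0.0, 0.0221] t 0.93 pos [0.4008 0.2826 0.2755] F [1.1 0.4 0.9] w 0.402 gf 0.0 q7 [-1.06 -0.56]
```

Request:
{"fn": "step_arm", "kwargs": {"targets": [[-0.444, 0.186, -0.0245, 0, 0, 0.022], [-0.444, 0.186, -0.0245, 0, 0, 0.022], [-0.444, 0.186, -0.0245, 0, 0, 0.022], [-0.444, 0.186, -0.0245, 0, 0, 0.022], [-0.444, 0.186, -0.0245, 0, 0, 0.022], [-0.444, 0.186, -0.0245, 0, 0, 0.022], [-0.444, 0.186, -0.0245, 0, 0, 0.022], [-0.444, 0.186, -0.0245, 0, 0, 0.022], [-0.444, 0.186, -0.0245, 0, 0, 0.022], [-0.444, 0.186, -0.0245, 0, 0, 0.022]]}}

```text
time_s: 1.77
position: [0.5435, -0.108, 0.2966]
tool_rot: [0.747, 0.665, -0.0, -0.0]
force: [1.0, 0.3, 0.8]
grip_width: 0.401
gripper_force: 0.0
```

```bash
python3 -c "
from h import *
go(.5628,-.1706,.15,-7)"
```

```text
row [-0.06, 0.0265, 0.1465, -0.0002, -0.0001, 0.002] t 1.77 pos [ 0.5435 -0.108   0.2966] F [1.  0.3 0.8] w 0.401 gf 0.0 q7 [-0.31  0.27]
```

Request:
{"fn": "step_arm", "kwargs": {"targets": [[-0.055, 0.024, 0.08, 0, 0, 0.002], [-0.055, 0.024, 0.08, 0, 0, 0.002], [-0.055, 0.024, 0.146, 0, 0, 0.002], [-0.055, 0.024, 0.146, 0, 0, 0.002], [-0.055, 0.024, 0.146, 0, 0, 0.002], [-0.055, 0.024, 0.146, 0, 0, 0.002], [-0.055, 0.024, 0.146, 0, 0, 0.002]]}}

```text
time_s: 2.35
position: [0.5617, -0.1635, 0.1521]
tool_rot: [0.749, 0.663, 0.0, 0.001]
force: [0.2, -0.2, 0.4]
grip_width: 0.397
gripper_force: 0.0
```

```bash
python3 -c "
from h import *
go(.5628,-.1706,.078,-7)"
```

```text
row [-0.0069, 0.0018, 0.0741, 0.0005, 0.0, 0.0001] t 2.35 pos [ 0.5617 -0.1635  0.1521] F [ 0.2 -0.2  0.4] w 0.397 gf 0.0 q7 [-0.1  0.5]
```

Request:
{"fn": "step_arm", "kwargs": {"targets": [[-0.007, 0.002, 0.03, 0, 0, 0], [-0.007, 0.002, 0.05, 0, 0, 0], [-0.007, 0.002, 0.065, 0, 0, 0], [-0.007, 0.002, 0.0735, 0, 0, 0], [-0.007, 0.002, 0.0735, 0, 0, 0], [-0.007, 0.002, 0.0735, 0, 0, 0]]}}

```text
time_s: 2.85
position: [0.5633, -0.1706, 0.079]
tool_rot: [0.749, 0.663, 0.001, 0.001]
force: [0.4, -0.6, 0.2]
grip_width: 0.402
gripper_force: 0.0
```

```bash
python3 -c "
from h import *
go(.5628,-.1706,.078,-7)"
```

```text
row [-0.0001, -0.0005, 0.001, 0.0009, 0.0, 0.0002] t 2.85 pos [ 0.5633 -0.1706  0.079 ] F [ 0.4 -0.6  0.2] w 0.402 gf 0.0 q7 [-0.03  0.57]
```

Request:
{"fn": "step_arm", "kwargs": {"targets": [[0, 0, 0.001, 0, 0, 0], [0, 0, 0.001, 0, 0, 0], [0, 0, 0.001, 0, 0, 0], [0, 0, 0.001, 0, 0, 0], [0, 0, 0.001, 0, 0, 0], [0, 0, 0.001, 0, 0, 0]], "fingers": 1, "newtons": 60}}

```text
time_s: 3.35
position: [0.5628, -0.171, 0.0775]
tool_rot: [0.749, 0.662, 0.001, 0.001]
force: [-1.3, 0.6, 8.0]
grip_width: 0.101
gripper_force: 61.5
```

Request:
{"fn": "step_arm", "kwargs": {"targets": [[0, 0, -0.03, 0, 0, 0], [0, 0, -0.06, 0, 0, 0], [0, 0, -0.1, 0, 0, 0], [0, 0, -0.14, 0, 0, 0], [0, 0, -0.18, 0, 0, 0], [0, 0, -0.22, 0, 0, 0], [0, 0, -0.23, 0, 0, 0], [0, 0, -0.23, 0, 0, 0]]}}

```text
time_s: 4.02
position: [0.564, -0.1718, 0.3102]
tool_rot: [0.749, 0.662, 0.003, 0.003]
force: [0.3, 0.1, -1.3]
grip_width: 0.096
gripper_force: 60.4
```

```bash
python3 -c "
from h import *
go(.5565,.166,.31,-3.1)"
```

```text
row [0.3343, -0.0487, -0.0003, 0.0027, 0.0002, -0.0218] t 4.02 pos [ 0.564  -0.1718  0.3102] F [ 0.3  0.1 -1.3] w 0.096 gf 60.4 q7 [-0.21  0.38]
```

Request:
{"fn": "step_arm", "kwargs": {"targets": [[0.334, -0.049, 0, 0.003, 0, -0.022], [0.334, -0.049, 0, 0.003, 0, -0.022], [0.334, -0.049, 0, 0.003, 0, -0.022], [0.334, -0.049, 0, 0.003, 0, -0.022], [0.334, -0.049, 0, 0.003, 0, -0.022], [0.334, -0.049, 0, 0.003, 0, -0.022], [0.334, -0.049, 0, 0.003, 0, -0.022], [0.334, -0.049, 0, 0.003, 0, -0.022], [0.334, -0.049, 0, 0.003, 0, -0.022], [0.334, -0.049, 0, 0.003, 0, -0.022]]}}

```text
time_s: 4.85
position: [0.5521, 0.1716, 0.3033]
tool_rot: [0.723, 0.691, -0.005, -0.005]
force: [0.6, -0.3, -0.3]
grip_width: 0.091
gripper_force: 60.5
```

```bash
python3 -c "
from h import *
go(.5565,.166,.17,-3.1)"
```

```text
row [-0.0054, 0.0065, 0.1332, -0.0045, 0.0001, 0.003] t 4.85 pos [0.5521 0.1716 0.3033] F [ 0.6 -0.3 -0.3] w 0.091 gf 60.5 q7 [-0.75 -0.18]
```

Request:
{"fn": "step_arm", "kwargs": {"targets": [[0, 0.0015, 0.04, 0, 0, 0.002], [0, 0.0015, 0.08, 0, 0, 0.002], [0, 0.0015, 0.12, 0, 0, 0.002], [0, 0.0015, 0.138, 0, 0, 0.002], [0, 0.0015, 0.138, 0, 0, 0.002], [0, 0.0015, 0.138, 0, 0, 0.002], [0, 0.0015, 0.138, 0, 0, 0.002]]}}

```text
time_s: 5.43
position: [0.5552, 0.1655, 0.1689]
tool_rot: [0.728, 0.685, -0.003, -0.003]
force: [0.8, -0.5, -0.4]
grip_width: 0.096
gripper_force: 60.4
```

```bash
python3 -c "
from h import *
go(.5565,.166,.14,-3.1)"
```

```text
row [0.0006, 0.0015, 0.0289, -0.0026, 0.0, -0.0023] t 5.43 pos [0.5552 0.1655 0.1689] F [ 0.8 -0.5 -0.4] w 0.096 gf 60.4 q7 [-0.66 -0.07]
```

Request:
{"fn": "step_arm", "kwargs": {"targets": [[0.0005, 0.001, 0.015, -0.001, 0, -0.002], [0.0005, 0.001, 0.029, -0.001, 0, -0.002], [0.0005, 0.001, 0.029, -0.001, 0, -0.002], [0.0005, 0.001, 0.029, -0.001, 0, -0.002], [0.0005, 0.001, 0.029, -0.001, 0, -0.002], [0.0005, 0.001, 0.029, -0.001, 0, -0.002]]}}

```text
time_s: 5.93
position: [0.5562, 0.1673, 0.1407]
tool_rot: [0.726, 0.688, -0.001, -0.002]
force: [0.3, -0.3, 0.1]
grip_width: 0.098
gripper_force: 60.4
```

Run:
```python
from h import *
W=[]
for n,(a,b,c,d) in(('top',(150,230,170,295)),('side',(90,200,275,375))):
    p,D=vision.read_camera(n);np.savez(n+'1',p=p,d=D);W.append(cv2.resize(p[a:b,c:d],(400,int(400*(b-a)/(d-c))),interpolation=cv2.INTER_CUBIC))
h=max(w.shape[0] for w in W);cv2.imwrite('pics/p1.png',np.hstack([np.pad(w,((0,h-w.shape[0]),(0,0),(0,0))) for w in W])[...,::-1])
go(.5565,.166,.14,-3.1)
```

```text
row [-0.0013, 0.0007, 0.0003, -0.0014, -0.0004, 0.0003] t 6.03 pos [0.5558 0.1673 0.1403] F [ 0.9  0.3 -0.8] w 0.098 gf 60.4 q7 [-0.64 -0.04]
```

View pics/p1.png

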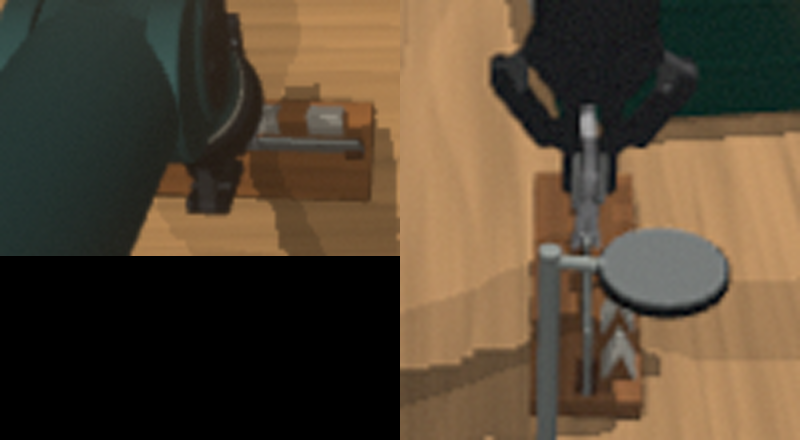

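Side view: the clip hangs upright with its jaws at crop (585,240), directly over the plate line (587,250). I'll lower it and press in stages.

Request:
{"fn": "step_arm", "kwargs": {"targets": [[-0.0013, 0.0007, 0.008, -0.001, 0, 0], [-0.0013, 0.0007, 0.014, -0.001, 0, 0], [-0.0013, 0.0007, 0.018, -0.001, 0, 0], [-0.0013, 0.0007, 0.022, -0.001, 0, 0], [-0.0013, 0.0007, 0.024, -0.001, 0, 0], [-0.0013, 0.0007, 0.024, -0.001, 0, 0]]}}

```text
time_s: 6.53
position: [0.5559, 0.1658, 0.1147]
tool_rot: [0.726, 0.688, -0.001, -0.001]
force: [1.3, -0.7, -1.2]
grip_width: 0.092
gripper_force: 60.5
```

Request:
{"fn": "step_arm", "kwargs": {"targets": [[0, 0, 0.002, 0, 0, 0], [0, 0, 0.004, 0, 0, 0], [0, 0, 0.006, 0, 0, 0], [0, 0, 0.006, 0, 0, 0]]}}

```text
time_s: 6.87
position: [0.5555, 0.1659, 0.1087]
tool_rot: [0.726, 0.688, -0.001, -0.001]
force: [0.3, -0.3, -1.2]
grip_width: 0.097
gripper_force: 60.4
```

```bash
python3 -c "
from h import *
go(.5565,.166,.102,-3.1)"
```

```text
row [0.0001, 0.0011, 0.0067, -0.0011, -0.0, 0.0003] t 6.87 pos [0.5555 0.1659 0.1087] F [ 0.3 -0.3 -1.2] w 0.097 gf 60.4 q7 [-0.61 -0.01]
```

Run:
```python
from h import *
p,D=vision.read_camera('side');cv2.imwrite('pics/p2.png',cv2.resize(p[100:190,285:365],None,fx=6,fy=6,interpolation=cv2.INTER_CUBIC)[...,::-1])
S=cloud('side',D)
for v in range(126,184,3):
    r=p[v,310:335].astype(int).mean(1);print(v,r.astype(int).tolist())
print(proj('side',(.5565,.166,.07)),proj('side',(.5545,.12,.07)),proj('side',(.555,.155,.055)))
```

```text
126 [83, 93, 91, 85, 61, 30, 28, 27, 26, 25, 24, 24, 23, 25, 23, 26, 29, 28, 23, 26, 55, 109, 130, 138, 100]
129 [26, 42, 94, 136, 130, 74, 27, 28, 27, 39, 119, 149, 151, 146, 93, 31, 24, 25, 23, 46, 119, 125, 82, 33, 23]
132 [26, 22, 29, 23, 22, 23, 24, 20, 25, 50, 94, 110, 112, 102, 62, 21, 27, 19, 28, 20, 21, 25, 25, 26, 28]
135 [26, 24, 27, 26, 27, 28, 28, 30, 25, 36, 72, 93, 99, 71, 33, 23, 30, 23, 29, 28, 30, 27, 28, 31, 28]
138 [83, 91, 86, 82, 59, 36, 27, 25, 25, 20, 72, 90, 95, 61, 26, 23, 26, 26, 25, 42, 74, 79, 83, 103, 120]
141 [93, 90, 83, 83, 78, 46, 25, 50, 80, 64, 87, 102, 104, 67, 72, 82, 49, 27, 51, 89, 92, 89, 93, 98, 114]
144 [89, 89, 88, 85, 65, 36, 25, 56, 82, 67, 101, 115, 115, 80, 79, 77, 47, 25, 66, 92, 95, 93, 86, 93, 109]
147 [87, 88, 88, 86, 67, 38, 23, 63, 84, 70, 89, 102, 100, 72, 78, 74, 41, 24, 62, 80, 83, 78, 98, 102, 125]
150 [88, 95, 93, 80, 72, 78, 62, 73, 86, 64, 84, 95, 84, 58, 72, 84, 84, 98, 116, 124, 123, 122, 122, 121, 121]
153 [126, 151, 154, 155, 135, 111, 97, 73, 64, 80, 96, 94, 94, 88, 75, 80, 114, 124, 122, 122, 120, 123, 122, 122, 122]

[... 594 characters left out ...]
, 51, 50, 58, 98, 88, 58, 47, 87, 90, 65, 48, 73, 62, 57, 89, 76, 85]
174 [79, 84, 81, 81, 65, 56, 59, 64, 64, 63, 63, 78, 78, 60, 53, 49, 47, 59, 90, 147, 137, 99, 70, 59, 64]
177 [81, 84, 82, 79, 64, 53, 58, 62, 64, 66, 63, 75, 73, 56, 49, 58, 81, 101, 104, 124, 126, 123, 119, 84, 56]
180 [80, 82, 82, 77, 67, 58, 59, 60, 60, 46, 47, 77, 68, 46, 44, 72, 88, 103, 102, 73, 57, 106, 123, 115, 102]
183 [80, 84, 81, 76, 66, 56, 60, 62, 58, 36, 38, 73, 64, 32, 38, 75, 85, 69, 55, 55, 53, 52, 82, 112, 104]
(np.float64(321.38671832663493), np.float64(153.89729027742897)) (np.float64(321.77445029097345), np.float64(164.81906203942668)) (np.float64(320.92455630114716), np.float64(160.96439490030698))
```

View pics/p2.png

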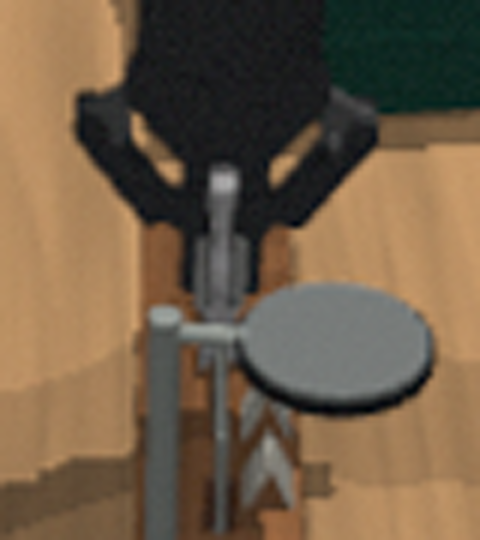

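The clip looks centred on the plate (column ~321.5). I'll keep pressing.

Request:
{"fn": "step_arm", "kwargs": {"targets": [[0, 0.0005, 0.002, 0, 0, 0], [0, 0.0005, 0.004, 0, 0, 0], [0, 0.0005, 0.004, 0, 0, 0]]}}

```text
time_s: 7.17
position: [0.5559, 0.1659, 0.1048]
tool_rot: [0.726, 0.688, -0.001, -0.001]
force: [1.4, 0.6, -0.6]
grip_width: 0.094
gripper_force: 60.4
```

Request:
{"fn": "step_arm", "kwargs": {"targets": [[0, 0, 0.002, 0, 0, 0], [0, 0, 0.003, 0, 0, 0], [0, 0, 0.003, 0, 0, 0]]}}

```text
time_s: 7.42
position: [0.556, 0.1659, 0.102]
tool_rot: [0.726, 0.688, -0.001, -0.001]
force: [1.1, -0.3, -0.8]
grip_width: 0.091
gripper_force: 60.5
```

Request:
{"fn": "step_arm", "kwargs": {"targets": [[0, 0, 0.001, 0, 0, 0], [0, 0, 0.002, 0, 0, 0], [0, 0, 0.002, 0, 0, 0]]}}

```text
time_s: 7.67
position: [0.5561, 0.1658, 0.1016]
tool_rot: [0.726, 0.688, -0.001, -0.002]
force: [-2.8, -0.5, 11.8]
grip_width: 0.095
gripper_force: 62.7
```

Run:
```python
from h import *
p,D=vision.read_camera('side');S=cloud('side',D);cv2.imwrite('pics/p3.png',cv2.resize(p[100:190,285:365],None,fx=6,fy=6,interpolation=cv2.INTER_CUBIC)[...,::-1])
for v in range(124,174,2): print(v,(S[v,318:326:2]*1000).round().astype(int).tolist(),p[v,316:328].mean(1).astype(int))
print([np.round(proj('side',(.5565,.166,z)),1) for z in(.046,.07,.111)])
go(.5565,.166,.1,-3.1)
```

```text
124 [[544, 147, 176], [549, 155, 171], [554, 154, 171], [559, 153, 171]] [27 29 28 28 25 31 25 28 26 27 30 26]
126 [[544, 147, 170], [550, 156, 164], [554, 154, 165], [559, 153, 166]] [23 29 27 28 28 30 30 27 29 29 27 29]
128 [[544, 149, 163], [550, 157, 158], [555, 155, 159], [559, 153, 160]] [26 31 25 28 31 26 23 28 24 28 23 31]
130 [[544, 148, 158], [555, 213, 114], [560, 213, 113], [581, 382, -1]] [ 27  28  25  25 117 145 152 149 106  44  19  30]
132 [[545, 152, 149], [554, 209, 110], [560, 207, 112], [562, 174, 134]] [ 21  24  29  36  96 112 113 101  75  45  25  29]
134 [[545, 150, 145], [555, 210, 103], [560, 211, 102], [562, 173, 128]] [26 25 27 35 73 94 99 81 54 30 23 21]
136 [[545, 150, 139], [555, 207, 98], [560, 207, 98], [561, 164, 129]] [ 29  26  23  42  84  96  97 102  65  25  27  29]
138 [[545, 151, 131], [555, 206, 93], [560, 206, 93], [561, 156, 128]] [30 28 31 24 68 93 98 68 30 27 30 25]
140 [[545, 153, 124], [552, 172, 110], [558, 175, 108], [561, 153, 124]] [29 25 26 23 63 88 94 64 27 26 25 22]
142 [[546, 155, 117], [552, 163, 111], [557, 162, 111], [561, 153, 118
[... 1292 characters left out ...]
]] [78 83 91 66 59 96 90 82 86 82 77 45]
166 [[550, 182, 16], [554, 164, 30], [555, 118, 67], [566, 181, 17]] [ 81  87  90  70  52  93  91  81  79  97 114 101]
168 [[549, 172, 18], [553, 156, 30], [554, 108, 69], [566, 174, 15]] [50 49 55 50 54 95 85 60 76 96 91 91]
170 [[549, 163, 18], [553, 148, 30], [554, 100, 70], [565, 162, 18]] [49 47 54 53 57 98 89 57 47 83 97 78]
172 [[548, 156, 17], [552, 142, 28], [553, 91, 70], [565, 156, 16]] [ 46  50  52  50  54 110 100  61  46  84  74  51]
[array([321.1, 161.1]), array([321.4, 153.9]), array([321.9, 141.2])]
row [0.0002, 0.0004, 0.0017, -0.0011, -0.0004, 0.0002] t 7.72 pos [0.5561 0.1658 0.1017] F [-1.7 -0.7 12.8] w 0.095 gf 62.7 q7 [-0.6 -0. ]
```

View pics/p3.png

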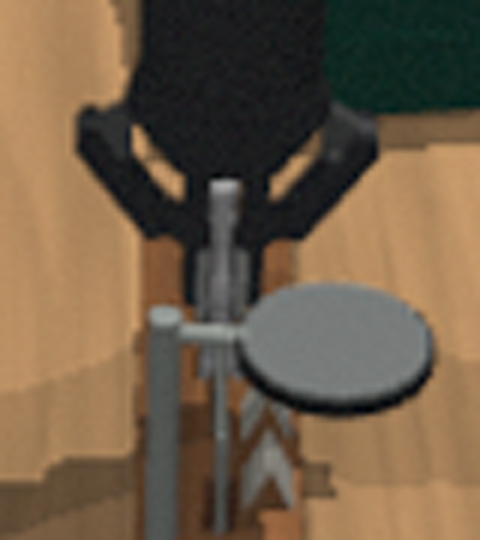

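The disc top measures z≈0.111 and the jaw bottoms about 0.048, with jaws on both sides of the plate. That's home, with a 12 N stop. One small extra press, then release and lift.

Request:
{"fn": "step_arm", "kwargs": {"targets": [[0, 0, 0.0005, 0, 0, 0], [0, 0, 0.0005, 0, 0, 0]]}}

```text
time_s: 7.88
position: [0.5561, 0.1658, 0.1016]
tool_rot: [0.726, 0.688, -0.001, -0.002]
force: [-3.3, -1.6, 15.8]
grip_width: 0.098
gripper_force: 63.1
```

Request:
{"fn": "step_arm", "kwargs": {"targets": [[0, 0, -0.0005, 0, 0, 0], [0, 0, -0.001, 0, 0, 0], [0, 0, -0.001, 0, 0, 0], [0, 0, -0.001, 0, 0, 0]], "fingers": 0.6}}

```text
time_s: 8.22
position: [0.5556, 0.1659, 0.1003]
tool_rot: [0.726, 0.688, -0.001, -0.001]
force: [0.9, 0.2, 0.3]
grip_width: 0.398
gripper_force: 0.0
```

Request:
{"fn": "step_arm", "kwargs": {"targets": [[0, 0, -0.02, 0, 0, 0], [0, 0, -0.06, 0, 0, 0], [0, 0, -0.1, 0, 0, 0], [0, 0, -0.14, 0, 0, 0], [0, 0, -0.18, 0, 0, 0], [0, 0, -0.2, 0, 0, 0], [0, 0, -0.2, 0, 0, 0]]}}

```text
time_s: 8.8
position: [0.5598, 0.1661, 0.3059]
tool_rot: [0.726, 0.688, 0.004, 0.001]
force: [-0.3, -0.2, -0.8]
grip_width: 0.399
gripper_force: 0.0
```

```bash
python3 -c "
from h import *
p,D=vision.read_camera('side');S=cloud('side',D)
for v in range(138,164,2): print(v,(S[v,318:326:2]*1000).round().astype(int).tolist())
go(.4478,-.1843,.30,-1)"
```

```text
138 [[553, 256, 58], [555, 208, 91], [560, 209, 91], [571, 268, 49]]
140 [[554, 259, 48], [552, 172, 110], [557, 172, 111], [570, 256, 50]]
142 [[556, 293, 17], [552, 163, 111], [557, 163, 110], [574, 294, 16]]
144 [[556, 283, 17], [551, 157, 109], [556, 156, 109], [573, 284, 16]]
146 [[551, 220, 56], [551, 155, 104], [556, 152, 106], [573, 274, 17]]
148 [[551, 211, 56], [551, 150, 101], [556, 152, 99], [568, 218, 50]]
150 [[551, 209, 51], [551, 151, 94], [556, 150, 95], [567, 206, 53]]
152 [[553, 242, 19], [552, 164, 78], [557, 160, 81], [571, 244, 17]]
154 [[535, 2, 194], [539, 3, 194], [478, -730, 752], [548, 5, 192]]
156 [[535, 0, 191], [539, -2, 192], [543, -1, 191], [547, -4, 193]]
158 [[548, 163, 59], [553, 163, 59], [558, 163, 59], [547, -10, 193]]
160 [[547, 157, 57], [553, 159, 55], [558, 154, 59], [547, -15, 191]]
162 [[547, 156, 51], [555, 178, 33], [556, 131, 70], [563, 155, 52]]
row [-0.3557, -0.0915, 0.002, 0.0005, -0.0009, -0.0114] t 8.85 pos [0.5581 0.1661 0.3031] F [ 0.2 -0.2 -1. ] w 0.401 gf 0.0 q7 [-0.75 -0.16]
```

Request:
{"fn": "step_arm", "kwargs": {"targets": [[-0.356, -0.091, 0.002, 0, 0, -0.011], [-0.356, -0.091, 0.002, 0, 0, -0.011], [-0.356, -0.091, 0.002, 0, 0, -0.011], [-0.356, -0.091, 0.002, 0, 0, -0.011], [-0.356, -0.091, 0.002, 0, 0, -0.011], [-0.356, -0.091, 0.002, 0, 0, -0.011], [-0.356, -0.091, 0.002, 0, 0, -0.011], [-0.356, -0.091, 0.002, 0, 0, -0.011], [-0.356, -0.091, 0.002, 0, 0, -0.011], [-0.356, -0.091, 0.002, 0, 0, -0.011]]}}

```text
time_s: 9.68
position: [0.4423, -0.1919, 0.2978]
tool_rot: [0.718, 0.696, -0.003, -0.001]
force: [0.2, -0.5, -0.8]
grip_width: 0.399
gripper_force: 0.0
```

```bash
python3 -c "
from h import *
go(.4478,-.1843,.15,-1)"
```

```text
row [0.0082, 0.0062, 0.1478, -0.0021, 0.0009, -0.0043] t 9.68 pos [ 0.4423 -0.1919  0.2978] F [ 0.2 -0.5 -0.8] w 0.399 gf 0.0 q7 [-0.2   0.53]
```

Request:
{"fn": "step_arm", "kwargs": {"targets": [[0.003, 0.003, 0.04, 0, 0, -0.002], [0.003, 0.003, 0.08, 0, 0, -0.002], [0.003, 0.003, 0.12, 0, 0, -0.002], [0.003, 0.003, 0.148, 0, 0, -0.002], [0.003, 0.003, 0.148, 0, 0, -0.002], [0.003, 0.003, 0.148, 0, 0, -0.002], [0.003, 0.003, 0.148, 0, 0, -0.002], [0.003, 0.003, 0.148, 0, 0, -0.002]]}}

```text
time_s: 10.35
position: [0.4505, -0.1823, 0.1523]
tool_rot: [0.711, 0.703, -0.0, 0.0]
force: [-0.3, 0.3, -0.6]
grip_width: 0.403
gripper_force: 0.0
```

```bash
python3 -c "
from h import *
go(.4478,-.1843,.078,-1)"
```

```text
row [-0.002, -0.0027, 0.0743, -0.0001, 0.0001, 0.0016] t 10.35 pos [ 0.4505 -0.1823  0.1523] F [-0.3  0.3 -0.6] w 0.403 gf 0.0 q7 [-0.04  0.75]
```

Request:
{"fn": "step_arm", "kwargs": {"targets": [[-0.002, -0.0027, 0.03, 0, 0, 0.001], [-0.002, -0.0027, 0.05, 0, 0, 0.001], [-0.002, -0.0027, 0.065, 0, 0, 0.001], [-0.002, -0.0027, 0.0743, 0, 0, 0.001], [-0.002, -0.0027, 0.0743, 0, 0, 0.001], [-0.002, -0.0027, 0.0743, 0, 0, 0.001]]}}

```text
time_s: 10.85
position: [0.4472, -0.184, 0.0774]
tool_rot: [0.713, 0.702, -0.001, -0.001]
force: [0.8, -1.0, -0.1]
grip_width: 0.399
gripper_force: 0.0
```

```bash
python3 -c "
from h import *
go(.4478,-.1843,.078,-1)"
```

```text
row [-0.0002, 0.0006, -0.0006, -0.0005, -0.0, 0.0006] t 10.85 pos [ 0.4472 -0.184   0.0774] F [ 0.8 -1.  -0.1] w 0.399 gf 0.0 q7 [0.08 0.85]
```

Request:
{"fn": "step_arm", "kwargs": {"targets": [[0, 0.0006, 0, 0, 0, 0], [0, 0.0006, 0, 0, 0, 0], [0, 0.0006, 0, 0, 0, 0], [0, 0.0006, 0, 0, 0, 0], [0, 0.0006, 0, 0, 0, 0], [0, 0.0006, 0, 0, 0, 0]], "fingers": 1, "newtons": 60}}

```text
time_s: 11.35
position: [0.448, -0.1841, 0.0775]
tool_rot: [0.713, 0.702, -0.0, -0.0]
force: [0.5, 0.5, 6.5]
grip_width: 0.092
gripper_force: 61.8
```

Request:
{"fn": "step_arm", "kwargs": {"targets": [[0, 0, -0.03, 0, 0, 0], [0, 0, -0.06, 0, 0, 0], [0, 0, -0.1, 0, 0, 0], [0, 0, -0.14, 0, 0, 0], [0, 0, -0.18, 0, 0, 0], [0, 0, -0.22, 0, 0, 0], [0, 0, -0.235, 0, 0, 0], [0, 0, -0.235, 0, 0, 0]]}}

```text
time_s: 12.02
position: [0.4499, -0.185, 0.3157]
tool_rot: [0.713, 0.702, 0.002, 0.002]
force: [0.6, -1.3, -0.8]
grip_width: 0.097
gripper_force: 60.8
```

```bash
python3 -c "
from h import *
go(.5541,.118,.31,-3.1)"
```

```text
row [0.3046, 0.0995, 0.0062, 0.0019, 0.0001, 0.0123] t 12.02 pos [ 0.4499 -0.185   0.3157] F [ 0.6 -1.3 -0.8] w 0.097 gf 60.8 q7 [-0.26  0.53]
```

Request:
{"fn": "step_arm", "kwargs": {"targets": [[0.305, 0.099, 0.006, 0, 0, 0.012], [0.305, 0.099, 0.006, 0, 0, 0.012], [0.305, 0.099, 0.006, 0, 0, 0.012], [0.305, 0.099, 0.006, 0, 0, 0.012], [0.305, 0.099, 0.006, 0, 0, 0.012], [0.305, 0.099, 0.006, 0, 0, 0.012], [0.305, 0.099, 0.006, 0, 0, 0.012], [0.305, 0.099, 0.006, 0, 0, 0.012], [0.305, 0.099, 0.006, 0, 0, 0.012], [0.305, 0.099, 0.006, 0, 0, 0.012]]}}

```text
time_s: 12.85
position: [0.5507, 0.122, 0.3035]
tool_rot: [0.724, 0.69, -0.002, -0.002]
force: [-0.1, -1.0, -0.3]
grip_width: 0.092
gripper_force: 60.8
```

```bash
python3 -c "
from h import *
go(.5538,.118,.14,-3.1)"
```

```text
row [-0.0037, 0.0043, 0.1634, -0.002, 0.0003, 0.0019] t 12.85 pos [0.5507 0.122  0.3035] F [-0.1 -1.  -0.3] w 0.092 gf 60.8 q7 [-0.73 -0.07]
```

Request:
{"fn": "step_arm", "kwargs": {"targets": [[0, 0.001, 0.04, 0, 0, 0], [0, 0.001, 0.08, 0, 0, 0], [0, 0.001, 0.12, 0, 0, 0], [0, 0.001, 0.158, 0, 0, 0], [0, 0.001, 0.162, 0, 0, 0], [0, 0.001, 0.162, 0, 0, 0], [0, 0.001, 0.162, 0, 0, 0], [0, 0.001, 0.162, 0, 0, 0]]}}

```text
time_s: 13.52
position: [0.5537, 0.1189, 0.1457]
tool_rot: [0.726, 0.688, 0.001, -0.0]
force: [0.5, 0.4, -0.5]
grip_width: 0.091
gripper_force: 60.8
```

Run:
```python
from h import *
p,D=vision.read_camera('side');S=cloud('side',D);cv2.imwrite('pics/p4.png',cv2.resize(p[100:200,275:375],None,fx=6,fy=6,interpolation=cv2.INTER_CUBIC)[...,::-1])
go(.5538,.118,.116,-3.1)
```

```text
row [-0.0013, 0.0, 0.0298, 0.0004, -0.0005, 0.0] t 13.57 pos [0.5538 0.1193 0.1458] F [ 0.1  0.4 -0.2] w 0.092 gf 60.8 q7 [-0.6   0.08]
```

View pics/p4.png

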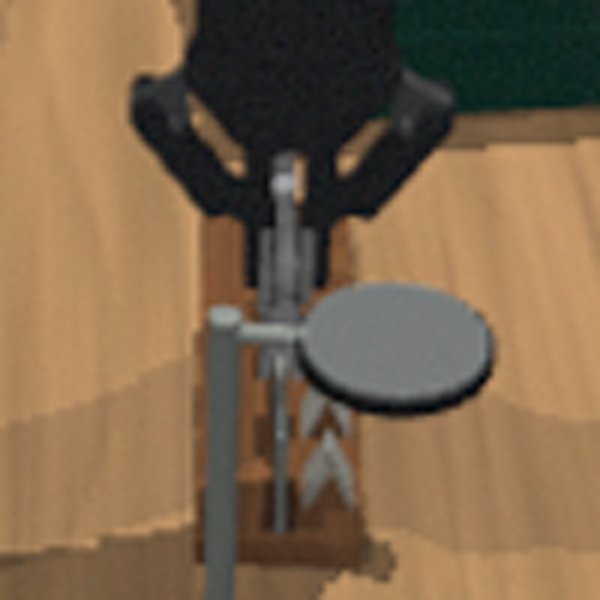

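The second clip hangs over the plate at crop column ~281, aligned with the edge below it. Lowering it.

Request:
{"fn": "step_arm", "kwargs": {"targets": [[-0.001, 0, 0.012, 0, 0, 0], [-0.001, 0, 0.02, 0, 0, 0], [-0.001, 0, 0.026, 0, 0, 0], [-0.001, 0, 0.03, 0, 0, 0], [-0.001, 0, 0.03, 0, 0, 0]]}}

```text
time_s: 13.98
position: [0.5524, 0.1186, 0.1127]
tool_rot: [0.726, 0.688, -0.001, -0.001]
force: [0.9, -0.2, -2.1]
grip_width: 0.093
gripper_force: 60.6
```

```bash
python3 -c "
from h import *
go(.5538,.118,.1015,-3.1)"
```

```text
row [-0.0005, 0.0014, 0.0112, -0.0008, -0.0, 0.0003] t 13.98 pos [0.5524 0.1186 0.1127] F [ 0.9 -0.2 -2.1] w 0.093 gf 60.6 q7 [-0.57  0.11]
```

Request:
{"fn": "step_arm", "kwargs": {"targets": [[0, 0.001, 0.002, 0, 0, 0], [0, 0.001, 0.004, 0, 0, 0], [0, 0.001, 0.006, 0, 0, 0], [0, 0.001, 0.008, 0, 0, 0], [0, 0.001, 0.008, 0, 0, 0]]}}

```text
time_s: 14.4
position: [0.5528, 0.1185, 0.105]
tool_rot: [0.726, 0.688, -0.001, -0.001]
force: [1.2, -0.1, -2.0]
grip_width: 0.094
gripper_force: 60.8
```

Request:
{"fn": "step_arm", "kwargs": {"targets": [[0, 0, 0.001, 0, 0, 0], [0, 0, 0.002, 0, 0, 0], [0, 0, 0.003, 0, 0, 0], [0, 0, 0.003, 0, 0, 0]]}}

```text
time_s: 14.73
position: [0.5527, 0.1185, 0.1022]
tool_rot: [0.726, 0.688, -0.001, -0.001]
force: [0.3, -0.2, -0.5]
grip_width: 0.092
gripper_force: 60.9
```

Request:
{"fn": "step_arm", "kwargs": {"targets": [[0, 0, 0.001, 0, 0, 0], [0, 0, 0.0015, 0, 0, 0], [0, 0, 0.0015, 0, 0, 0]]}}

```text
time_s: 14.98
position: [0.5529, 0.1185, 0.1018]
tool_rot: [0.726, 0.688, -0.001, -0.002]
force: [-1.1, -0.3, 7.7]
grip_width: 0.094
gripper_force: 62.3
```

Same stop height as the first one. A final press, then release and lift clear.

Request:
{"fn": "step_arm", "kwargs": {"targets": [[0, 0, 0.001, 0, 0, 0], [0, 0, 0.001, 0, 0, 0], [0, 0, 0.001, 0, 0, 0]]}}

```text
time_s: 15.23
position: [0.553, 0.1185, 0.1017]
tool_rot: [0.726, 0.688, -0.0, -0.002]
force: [-2.2, -0.1, 15.5]
grip_width: 0.1
gripper_force: 63.4
```

Request:
{"fn": "step_arm", "kwargs": {"targets": [[0, 0, -0.001, 0, 0, 0], [0, 0, -0.0015, 0, 0, 0], [0, 0, -0.0015, 0, 0, 0], [0, 0, -0.0015, 0, 0, 0]], "fingers": 0.6}}

```text
time_s: 15.57
position: [0.5523, 0.1185, 0.101]
tool_rot: [0.726, 0.688, -0.001, -0.002]
force: [-0.3, -0.6, 0.8]
grip_width: 0.395
gripper_force: 0.0
```

Request:
{"fn": "step_arm", "kwargs": {"targets": [[0, 0, -0.02, 0, 0, 0], [0, 0, -0.06, 0, 0, 0], [0, 0, -0.1, 0, 0, 0], [0, 0, -0.14, 0, 0, 0], [0, 0, -0.18, 0, 0, 0], [0, 0, -0.2, 0, 0, 0], [0, 0, -0.2, 0, 0, 0]]}}

```text
time_s: 16.15
position: [0.5564, 0.1185, 0.3063]
tool_rot: [0.726, 0.688, 0.003, 0.001]
force: [0.0, -0.3, 0.6]
grip_width: 0.399
gripper_force: 0.0
```

Request:
{"fn": "step_arm", "kwargs": {"targets": [[0.04, -0.04, 0, 0, 0, 0], [0.08, -0.08, 0, 0, 0, 0], [0.11, -0.11, 0, 0, 0, 0], [0.14, -0.12, 0, 0, 0, 0], [0.17, -0.12, 0, 0, 0, 0], [0.2, -0.12, 0, 0, 0, 0], [0.23, -0.12, 0, 0, 0, 0], [0.25, -0.12, 0, 0, 0, 0], [0.25, -0.12, 0, 0, 0, 0], [0.25, -0.12, 0, 0, 0, 0]]}}

```text
time_s: 16.98
position: [0.4458, 0.3753, 0.3002]
tool_rot: [0.725, 0.689, -0.002, -0.001]
force: [0.7, -0.6, 0.4]
grip_width: 0.4
gripper_force: 0.0
```

Run:
```python
from h import *
W=[]
for n,(a,b,c,d) in(('top',(150,270,170,480)),('side',(90,350,210,400))):
    p,D=vision.read_camera(n);P=cloud(n,D)
    k=2.5 if n=='top' else 1.2
    W.append(cv2.resize(p[a:b,c:d],None,fx=k,fy=k,interpolation=cv2.INTER_CUBIC))
    M=(P[...,2]>.085)&(P[...,2]<.125)&(P[...,0]>.45)&(P[...,0]<.65)&(P[...,1]>.06)&(P[...,1]<.4)
    m,l,st,ce=cv2.connectedComponentsWithStats(M.astype(np.uint8))
    for i in range(1,m):
        if st[i,4]>8:
            q=P[l==i]*1000;zt=np.percentile(q[:,2],90);print(n,st[i,4],q[q[:,2]>zt-6].mean(0).round(1),zt.round(1))
C=np.zeros((W[0].shape[0]+W[1].shape[0],max(w.shape[1] for w in W),3),np.uint8)
C[:W[0].shape[0],:W[0].shape[1]]=W[0];C[W[0].shape[0]:,:W[1].shape[1]]=W[1]
print(C.shape);cv2.imwrite('pics/p5.png',C[:600,:800,::-1]);go(.4,.2,.3,-3)
```

```text
top 85 [564.7 310.2 110.3] 112.3
top 77 [561.9 262.3 110.6] 112.6
top 47 [559.7 215.  112.8] 114.5
top 63 [554.7 166.1 109.4] 111.4
top 65 [550.7 118.2 110.3] 112.1
side 155 [558.  223.2 110.6] 112.3
side 22 [549.3 104.2 102.8] 105.3
(612, 775, 3)
row [-0.1749, -0.0371, 0.0013, -0.0014, 0.0007, -0.0008] t 17.08 pos [0.4467 0.3726 0.3008] F [ 0.2 -0.2  0.2] w 0.4 gf 0.0 q7 [-1.17 -0.56]
```

View pics/p5.png

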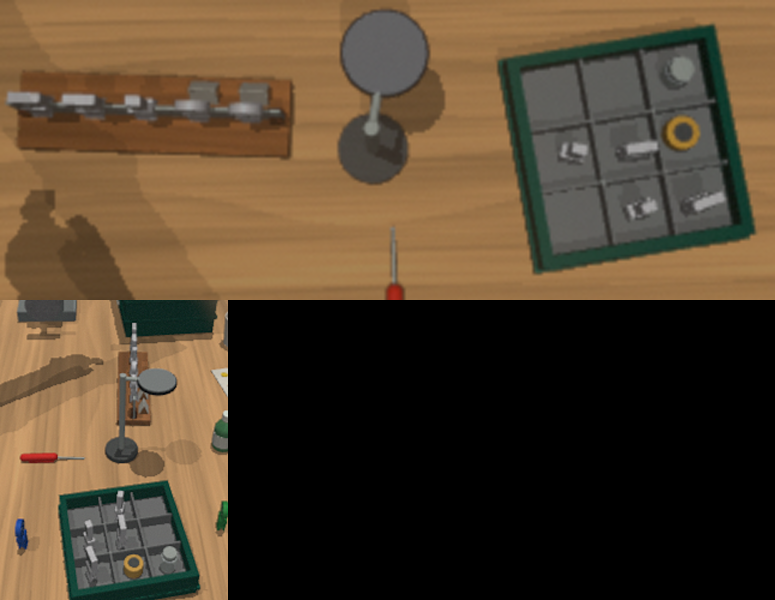

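Everything else looks in place: all five pendants are on the board, tops z≈0.111–0.112, and the tray neighbours haven't moved. The two new ones sit 2–4 mm nearer than the line of the hung ones, so I'll check them for tilt.

Run:
```python
from h import *
p,D=vision.read_camera('top');q,E=vision.read_camera('side')
a=cv2.resize(p[175:212,170:295],None,fx=6,fy=6,interpolation=cv2.INTER_CUBIC);b=cv2.resize(q[120:190,300:345],None,fx=4.6,fy=4.6,interpolation=cv2.INTER_CUBIC)
C=np.zeros((600,760,3),np.uint8);C[:a.shape[0],:a.shape[1]]=a;b=b[:600-a.shape[0]];C[a.shape[0]:a.shape[0]+b.shape[0],:b.shape[1]]=b
cv2.imwrite('pics/p6.png',C[...,::-1])
P=cloud('top',D)
for y in(310,262,215,166,118):
    for z0 in(.075,.085,.095,.105):
        M=(abs(P[...,1]*1000-y)<8)&(P[...,2]>z0)&(P[...,2]<z0+.01)&(abs(P[...,0]-.556)<.03)
        if M.sum()>2:print(y,z0,M.sum(),(P[M][:,0].min()*1000).round(1),(P[M][:,0].mean()*1000).round(1),(P[M][:,0].max()*1000).round(1))
```

```text
310 0.075 8 557.0 559.0 559.7
310 0.085 6 559.6 560.2 560.5
310 0.105 35 559.8 564.5 569.0
262 0.075 13 555.6 556.8 558.4
262 0.095 6 557.3 557.6 558.0
262 0.105 30 556.8 561.6 565.4
215 0.075 15 552.7 556.1 563.5
215 0.085 7 555.3 557.4 561.7
215 0.095 5 554.8 557.5 563.5
215 0.105 30 554.8 559.5 564.1
166 0.075 9 549.0 550.6 551.6
166 0.105 38 549.8 554.5 559.0
118 0.075 11 545.8 546.7 548.1
118 0.105 34 546.5 550.8 555.6
```

View pics/p6.png

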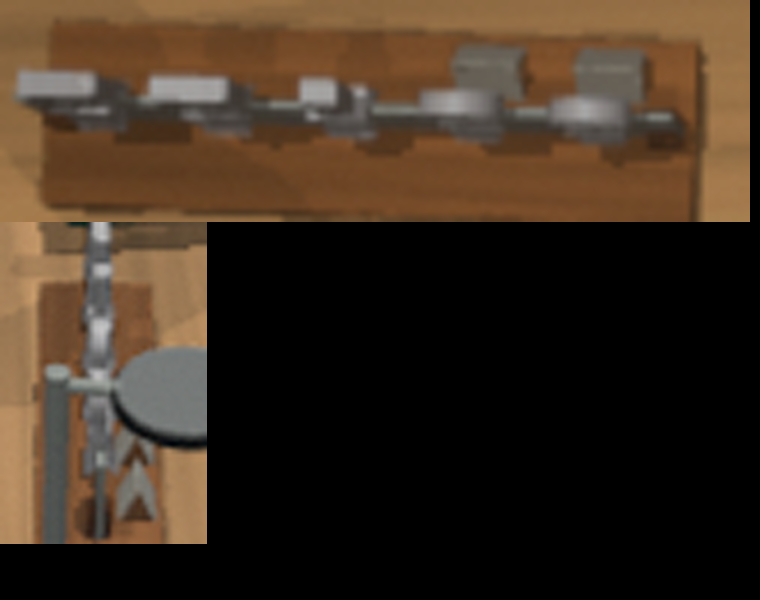

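```bash
python3 -c "
from station import manip
print(manip.hand_in())"
```

```text
the job is handed in; nothing more can be done
None
```

I clipped both round pendants onto the board at the two carded places, pressed them home with about 15 N, and handed the job in. In the last pictures they stood upright about 2–3 mm off the line of the hung pendants, and nothing else had visibly moved; no verdict came back.

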